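# Bring the sample tube to the index and lock the centrifuge rotor

### The arm

A 7-joint arm with a two-finger parallel gripper is mounted at the origin on the work surface. World frame = base frame: x ahead of the robot, y to its left, z up, the work surface at z = 0. Lengths are in m, angles in rad, forces in N, time in s.
With the tool pointing down it reaches from about 0.375 to 0.925 m from the base axis. Payload 3.1 kg.
Tool frame: the origin (TCP) lies midway between the tips of the shut fingers; the grasp point (between the pads) lies grasp_offset behind it (grasp_offset is the distance from the TCP to the grasp point, in m); z points along the fingers, y is the direction in which the jaws open and shut (so a half turn about z gives the same grasp; the last joint's range is limited). The gripper opens to 85 mm and grips with 20 to 120 N. Pads are 22 mm wide; open, the fingers measure 114 mm over their backs; the gripper's body (76 mm by 85 mm) begins 54 mm behind the grasp point. The pads swing forward as they close: fully open they stand 13 mm farther back than shut.
Start: joints at [1.084, 0.383, 0.044, 1.598, -0.018, 1.161, -0.05], TCP at [0.246, -0.601, 0.231] pointing down, gripper open.
Joint ranges: [-2.61, 2.61], [-0.41, 2.15], [-1.48, 1.57], [0, 2.5], [-1.57, 4.71], [0.05, 1.97], [-2.85, 2.85]. Speed limits (rad/s): [2.79, 2.79, 3.14, 3.14, 3.14, 3.14, 3.14].

### API

Orientations are given as a 3x3 rotation matrix whose columns are the frame's x, y, z axes.
In Python, from cell import read_state, capture, finish_job, grasp_offset gives the robot as it stands.
- The arm moves only by the tool send_rows, never from a script. Its argument "steps" is a list of rows, each a list of 3 entries, a list of its own where there are three numbers: the finger opening in cm, from 0 to 8.54, then the shift along the tool's x, y, z in cm, then the turn, a rotation vector about the tool's x, y, z in degrees. A call has 1 to 10 rows; each row is the pose to reach, as a shift and turn from the pose measured when the call began, along the tool's axes at that moment; what a row does not reach only later rows make up. A row lasts 1/10 s, in which the tool goes at most 50 mm and 8.59 degrees, less where a joint would pass 70% of its speed; a pose out of reach is approached as far as the arm can. A call with a gripper value outside its range is refused whole. The fingers move at their own pace and stop on an object; "squeeze" is the grip in N (left out, the last holds). Time passes only in rows, so rows that repeat a pose let the fingers close. It gives the time, the measured TCP pose, the force and the opening at its end, in the units of the state.
- read_state(): the state, without advancing time (a new reading comes with each control period).
- capture(name): name is "side" or "top"; returns a dict with "color" (400x640x3 uint8, blue, green, red), "mtx" (3x3 intrinsics, pixels), "k1" (the pictures are not rectified: a ray, as slopes to the right and down, at radius r is drawn at 1 + k1 r^2 times it, then the intrinsics apply), "rvec" (rotation vector, rad) and "tvec" (3), from world to camera coordinates, as OpenCV has them. Camera axes: x right, y down, z forward; pixel columns grow to the right and rows downward; lengths in m; the calibration is good to about 2 mm. A picture is of the moment at which its call begins. There is no depth.
- finish_job(): hands the job in, once; it reports no verdict.
The state is a dict: "clock": time; "qpos": joint angles; "joint_velocities": joint speeds; "effort": joint torques, N m; "tcp_pos": TCP position; "orientation": TCP orientation; "ft_force": force on the tool from outside, world axes, zero at the start; "torque": the same for the moment, N m; "opening": finger opening in m.
Only numpy, scipy, OpenCV 4.12 (cv2) and the standard library are available. Lean on these libraries where they do the work, as an engineer would, in place of code of your own. Each camera call takes 0.05 s, during which the arm holds its last target. There are 200 camera calls.

### The job

Push the arms of the open centrifuge's rotor round with a fingertip until the arm holding the tall capped tube points at the index wedge on the rim, then push the brake lever round (clockwise from above) with a fingertip until it stops, so that the rotor is locked with the tube still at the wedge. Do not touch the tube itself, do not lift the rotor off its spindle, and leave the two bottles and the tube rack where they stand.

Things in the scene. Friction and masses are not known exactly. Their poses are not given: they have to be found in the camera images.
- centrifuge: Bench centrifuge, lid off, fixed: white round casing, green collar, 296 mm wide, rim 146 mm high. Origin on the rotor's axis at table height; its -x axis points to the index wedge and control panel (roughly to the robot), z up. The bowl is 240 mm wide inside, floor 97 mm above the table. At its -y side, 165 mm from the axis, stands the brake's white casing, 60 x 64 mm, 145 mm high.
- rotor_axis (a point): Point on the rotor's vertical axis, 142 mm above the table, level with the top of its four aluminium arms, 90 degrees apart. Each arm is a bar 12 mm wide, 128 to 142 mm above the table, bare from 22 to 85 mm from the axis; at its end a round sleeve 30 mm wide, 108 to 146 mm high, centred 100 mm from the axis. The hub is 44 mm wide, its nut's top 154 mm above the table.
- index (a point): The place where the middle of the tube belongs: 100 mm from the axis towards the index wedge, 142 mm above the table. The wedge itself is an aluminium block 22 mm wide on the rim, pointing inwards, with its top 165 mm above the table and its point 119 mm from the axis.
- rotor (a joint): Angle of the rotor, rad, counter-clockwise from above; it turns all round, either way, and at 0 (or a whole turn) the tube is exactly at the index. It needs about 1 N of push on an arm and stays where it is left. One sleeve holds the tall capped tube, the opposite one a squat steel weight ending 5 mm above the sleeve, two are empty.
- tube: The tall tube standing fixed in its sleeve on the rotor, white with a white cap, 18 mm wide (cap 22 mm wide, 16 mm high), cap top 180 mm above the table. Origin on the tube's axis at the bottom of the sleeve, 100 mm from the rotor's axis.
- rotor_seat (a joint): How far the rotor has been lifted on its spindle, m: 0 = seated. It rests there by its weight.
- brake (a joint): Angle of the brake lever, rad: 0 = released (the lever then points 80 degrees clockwise from the centrifuge's x axis), growing clockwise from above up to the stop at 1.22 = locked. Friction 0.08 N m: about 1.5 N of push; it stays where it is left. It is not linked to the rotor's motion.
- lever_pivot (a point): Point on the vertical pivot of the brake lever, at the mid height of its bar, 164 mm above the table.
- lever_tip (a point): Centre of the round end (18 mm wide) of the brake lever, 80 mm from the pivot, at mid height. The lever is a dark steel bar 12 mm wide and 12 mm high (158 to 170 mm above the table); outside 45 mm from the pivot nothing lies beneath it down to the table.
- bottle_a: Loose amber bottle with black cap, 48 mm wide, 115 mm tall; origin at the centre of its underside. Leave alone.
- bottle_b: Loose amber bottle with white cap, 42 mm wide, 95 mm tall; origin at the centre of its underside. Leave alone.
- rack: Loose steel tube rack with eight holes, 60 x 110 x 50 mm; origin at the centre of its underside. Leave alone.

How it is judged:
By the outcome, as a careful person would: the job done as asked, in the order asked, and still so for the second after the job is handed in, with the robot touching nothing.
It also fails if it takes over 64 s, if anything falls off the work surface, if the arm or the gripper's body presses on something with over 40 N, if the wrist force passes 120 N, or if a joint passes its speed limit or range.

## Working session

There is one attempt and no reset: what is moved stays moved. The work goes in short steps, Python scripts to look and compute and a tool call to move; the robot and the scene stay as the last step left them, time stands still between calls to the robot, and variables do not carry over. Pictures are saved under pics/ and viewed, about 8 in all and at most 12, crops included, and the job is handed in when it is done.

Besides the shell and the picture viewer there is one more tool, called after ">>>" as name([rows], argument=value, ...), one row to a line, values as JSON. send_rows: Moves the arm, as the interface text tells. Its arguments: {"type":"object","properties":{"steps":{"type":"array","items":{"type":"array"}},"squeeze":{"type":"number"}},"required":["steps"]}

```bash
mkdir -p pics; ls; python3 - <<'E'
from cell import *
import cv2, numpy as np
s=read_state(); print({k:np.round(v,3).tolist() for k,v in s.items()}, grasp_offset)
for n in("side","top"):
    c=capture(n); cv2.imwrite(f"pics/{n}0.png",c["color"]); print(n,c["mtx"].tolist(),c["k1"],c["rvec"],c["tvec"], (-cv2.Rodrigues(np.array(c["rvec"]))[0].T@np.array(c["tvec"]).ravel()))
E
```

```text
pics
{'clock': 0.0, 'qpos': [1.084, 0.384, 0.044, 1.6, -0.018, 1.161, -0.05], 'joint_velocities': [0.001, -0.001, 0.001, -0.001, -0.002, -0.001, -0.002], 'effort': [-0.0, -43.346, 1.024, -24.952, 0.011, 0.011, 0.0], 'tcp_pos': [0.246, -0.601, 0.23], 'orientation': [[0.925, 0.379, -0.001], [0.379, -0.925, 0.002], [-0.0, -0.003, -1.0]], 'ft_force': [-0.554, -0.198, -0.271], 'torque': [-0.006, 0.004, 0.004], 'opening': 0.085} 0.0187
side [[515.8426187610903, 0.0, 319.3940183994073], [0.0, 515.8426187610903, 196.89566122131924], [0.0, 0.0, 1.0]] -0.14347135481561057 [ 2.25933942 -0.37803914  0.16928997] [-0.56271369  0.23357302  0.95470344] [ 0.34966365 -0.72088196  0.80045378]
top [[375.41782014182724, 0.0, 327.01166398910266], [0.0, 375.41782014182724, 200.68805319971463], [0.0, 0.0, 1.0]] -0.014919492326433704 [ 2.1474182  -2.17216059  0.15017417] [0.04808632 0.62718354 0.88585122] [0.50912259 0.05118399 0.95842488]
```

View pics/top0.png

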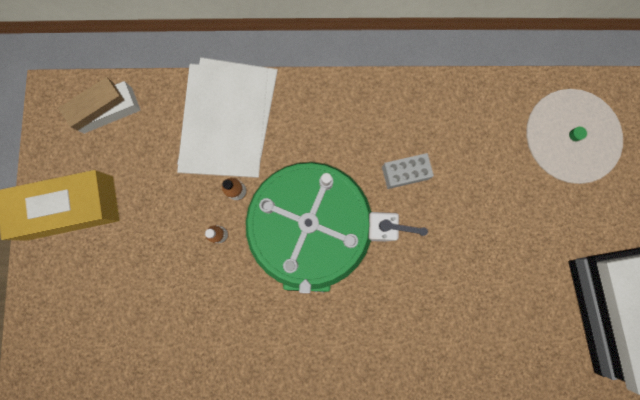

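View pics/side0.png

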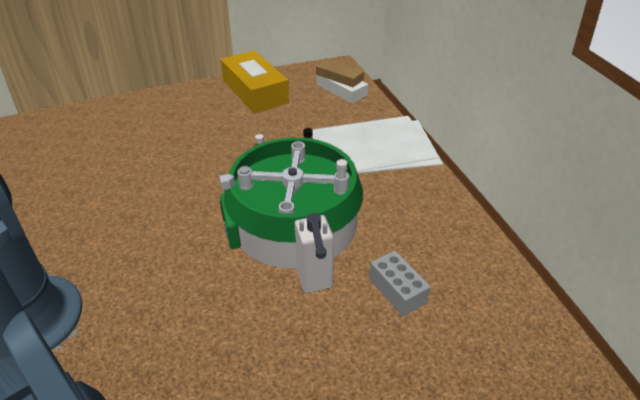

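Top view: hub near (308,223), tube cap (326,180), weight sleeve (290,266), empty sleeves (266,205) and (351,241), wedge (305,287), lever pivot (386,226), lever tip (424,231). The side view agrees: the tube is on the far side. Next I turn these into positions.

```bash
cat > h.py <<'E'
import cv2, numpy as np
from cell import *
def ray(c,uv,z):
    """pixels -> world points on the plane at height z"""
    d=np.array([c["k1"],0,0,0,0.])
    p=cv2.undistortPoints(np.array(uv,float).reshape(-1,1,2),c["mtx"],d).reshape(-1,2)
    R=cv2.Rodrigues(np.array(c["rvec"]))[0]; o=-R.T@np.array(c["tvec"]).ravel()
    v=np.c_[p,np.ones(len(p))]@R
    return o+v*((z-o[2])/v[:,2])[:,None]
def proj(c,P):
    return cv2.projectPoints(np.array(P,float).reshape(-1,3),np.array(c["rvec"]),np.array(c["tvec"]),c["mtx"],np.array([c["k1"],0,0,0,0.]))[0].reshape(-1,2)
E
python3 - <<'E'
from h import *
c=capture("top"); im=c["color"]; hsv=cv2.cvtColor(im,cv2.COLOR_BGR2HSV)
g=cv2.inRange(hsv,(50,100,40),(75,255,255)); cs,_=cv2.findContours(g,cv2.RETR_EXTERNAL,cv2.CHAIN_APPROX_NONE)
k=max(cs,key=cv2.contourArea).reshape(-1,2)
P=ray(c,k,.146)[:,:2]
# circle fit, leave out panel/wedge side
cen=P.mean(0)
for i in range(5):
    m=P[:,0]>cen[0]-.1
    r=np.hypot(*(P-cen).T); m&=abs(r-.148)<.01 if i else True
    A=np.c_[2*P[m],np.ones(m.sum())]; s=np.linalg.lstsq(A,(P[m]**2).sum(1),rcond=None)[0]; cen=s[:2]
print("rim centre",cen,"R",np.sqrt(s[2]+cen@cen))
for n,uv,z in [("hub",(308,223),.154),("cap",(326,180),.18),("weight",(290,266),.151),("e1",(266,205),.146),("e2",(351,241),.146),("wedge",(305,287),.165),("pivot",(386,226),.17),("tip",(424,231),.17),("botA",(231,185),.115),("botB",(210,234),.095),("rack",(408,170),.05)]:
    p=ray(c,uv,z)[0][:2]; d=p-cen; print(n,p.round(4),np.hypot(*d).round(4),np.degrees(np.arctan2(d[1],d[0])).round(1))
cr=im[150:310,230:440]; cv2.imwrite("pics/crop0.png",cv2.resize(cr,None,fx=3.7,fy=3.7,interpolation=cv2.INTER_CUBIC))
E
```

```text
rim centre [0. 0.] R 0.0
hub [0.5652 0.0835] 0.5714 8.4
cap [0.6536 0.0441] 0.6551 3.9
weight [0.4746 0.1223] 0.4901 14.5
e1 [0.606 0.175] 0.6308 16.1
e2 [ 0.5259 -0.0085] 0.526 -0.9
wedge [0.4319 0.09  ] 0.4412 11.8
pivot [ 0.5559 -0.0811] 0.5618 -8.3
tip [ 0.5444 -0.1609] 0.5677 -16.5
botA [0.6564 0.2597] 0.7059 21.6
botB [0.5466 0.3103] 0.6286 29.6
rack [ 0.7008 -0.1602] 0.7189 -12.9
```

View pics/crop0.png

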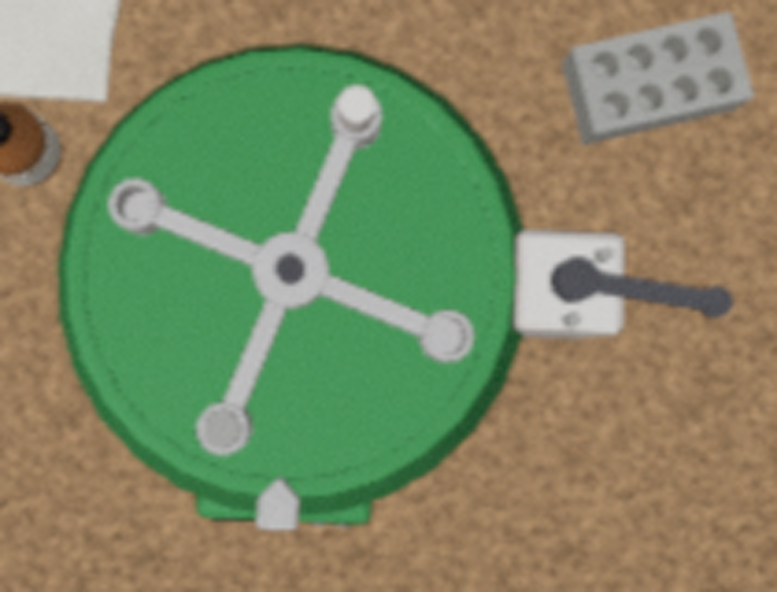

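Sharper pixels from the crop (÷3.7 + offset): nut (308.6,222.4), e1 (266.5,205.7), e2 (350.5,241.1), cap (326.5,178.1), weight (290.3,265.7), wedge point (305.4,279.7), pivot (385.4,225.7), tip (423.2,231.1).

```bash
python3 - <<'E'
from h import *
c=capture("top"); im=c["color"]; hsv=cv2.cvtColor(im,cv2.COLOR_BGR2HSV)
print(hsv[190,300])
g=cv2.inRange(hsv,(50,100,40),(90,255,255)); cs,_=cv2.findContours(g,cv2.RETR_EXTERNAL,cv2.CHAIN_APPROX_NONE)
k=max(cs,key=cv2.contourArea).reshape(-1,2); P=ray(c,k,.146)[:,:2]
k2=P[P[:,0]>.55]
cen=np.array([.565,.085])
from scipy.optimize import least_squares
f=least_squares(lambda q:np.hypot(*(k2-q[:2]).T)-q[2],[*cen,.148],loss="soft_l1",f_scale=.001).x; print("rim",f,len(P),len(k2))
pts={}
for n,uv,z in [("nut",(308.6,222.4),.154),("cap",(326.5,178.1),.18),("weight",(290.3,265.7),.151),("e1",(266.5,205.7),.146),("e2",(350.5,241.1),.146),("wedge",(305.4,279.7),.165),("pivot",(385.4,225.7),.17),("tip",(423.2,231.1),.17)]:
    pts[n]=ray(c,uv,z)[0][:2]
ctr=(pts["e1"]+pts["e2"])/2; print("sleeve mid",ctr, "cap-weight mid",(pts["cap"]+pts["weight"])/2)
for n,p in pts.items():
    d=p-ctr; print(n,p.round(4),np.hypot(*d).round(4),np.degrees(np.arctan2(d[1],d[0])).round(1))
d=pts["tip"]-pts["pivot"]; print("lever",np.hypot(*d),np.degrees(np.arctan2(d[1],d[0])))
d=pts["e1"]-pts["e2"]; print("arm",np.degrees(np.arctan2(d[1],d[0])))
s=capture("side"); print(proj(s,[[*ctr,.154],[*pts["cap"],.18],[*pts["tip"],.17],[*pts["wedge"],.165]]).round(1))
E
```

```text
[ 67 136 146]
rim [0.56473408 0.0828532  0.13468793] 377 189
sleeve mid [0.56508201 0.08321516] cap-weight mid [0.56643138 0.08231447]
nut [0.5665 0.0822] 0.0017 -35.5
cap [0.6576 0.043 ] 0.1009 -23.5
weight [0.4752 0.1217] 0.0977 156.8
e1 [0.6045 0.1739] 0.0988 66.5
e2 [ 0.5257 -0.0074] 0.0988 -113.5
wedge [0.4468 0.0891] 0.1185 177.1
pivot [ 0.5565 -0.0798] 0.1633 -93.0
tip [ 0.5442 -0.1592] 0.2433 -94.9
lever 0.0802811470284851 -98.8127387429873
arm 66.52663079135606
[[292.1 169.7]
 [341.9 161.8]
 [321.4 248.9]
 [234.  175.7]]
```

>>> send_rows([
  [0,[25,-25.5,0],[0,0,0]],
  [0,[50,-51,0],[0,0,0]],
  [0,[50,-51,0],[0,0,0]],
  [0,[50,-51,0],[0,0,0]],
  [0,[50,-51,0],[0,0,0]],
  [0,[50,-51,0],[0,0,0]],
  [0,[50,-51,0],[0,0,0]],
  [0,[50,-51,0],[0,0,0]],
  [0,[50,-51,0],[0,0,0]],
  [0,[50,-51,0],[0,0,0]],
])

```text
clock: 1.25
tcp_pos: [0.4351, -0.1365, 0.2315]
orientation: [[0.925, 0.379, 0.0], [0.379, -0.925, 0.0], [0.0, -0.0, -1.0]]
ft_force: [1.1, -0.5, -0.5]
opening: -0.0
```

>>> send_rows([
  [0,[0,0,0],[0,0,0]],
])

```text
clock: 1.35
tcp_pos: [0.4379, -0.1285, 0.2322]
orientation: [[0.92, 0.391, 0.003], [0.391, -0.92, 0.003], [0.004, -0.002, -1.0]]
ft_force: [-0.1, -0.9, -1.0]
opening: 0.0
```

```bash
cat >> h.py <<'E'
C=np.array([.5655,.0826])
def go(targets):
    """print tool-axis shifts (cm) to world targets"""
    s=read_state(); R=np.array(s["orientation"]); p=np.array(s["tcp_pos"])
    print("t",round(s["clock"],2),"tcp",p.round(4),"F",np.round(s["ft_force"],1),"xax",R[:,0].round(3),"open",round(s["opening"],4))
    for t in targets: print(np.round(t,4),"->",((np.array(t)-p)@R*100).round(2).tolist())
def pol(r,a,z): return [*(C+r*np.array([np.cos(np.radians(a)),np.sin(np.radians(a))])),z]
E
python3 -c "
from h import *
go([pol(.058,203,.23),pol(.058,203,.125)])"
```

```text
t 1.35 tcp [ 0.4379 -0.1285  0.2322] F [-0.1 -0.9 -1. ] xax [0.92  0.391 0.004] open 0.0
[0.5121 0.0599 0.23  ] -> [14.2, -14.44, 0.29]
[0.5121 0.0599 0.125 ] -> [14.16, -14.42, 10.79]
```

>>> send_rows([
  [0,[14.2,-14.4,0.3],[0,0,0]],
  [0,[14.2,-14.4,0.3],[0,0,0]],
  [0,[14.2,-14.4,0.3],[0,0,0]],
  [0,[14.2,-14.4,0.3],[0,0,0]],
  [0,[14.2,-14.4,0.3],[0,0,0]],
  [0,[14.2,-14.4,0.3],[0,0,0]],
  [0,[14.2,-14.4,0.3],[0,0,0]],
  [0,[14.2,-14.4,0.3],[0,0,0]],
])

```text
clock: 2.15
tcp_pos: [0.5118, 0.0566, 0.2295]
orientation: [[0.922, 0.387, 0.002], [0.387, -0.922, 0.001], [0.002, -0.001, -1.0]]
ft_force: [-0.7, 0.1, -0.3]
opening: 0.0003
```

```bash
python3 -c "
from h import *
go([pol(.058,203,.23),pol(.058,203,.122)])
c=capture('top');cv2.imwrite('pics/top1.png',c['color'][100:340,180:480].repeat(2,0).repeat(2,1))"
```

```text
t 2.15 tcp [0.5118 0.0566 0.2295] F [-0.7  0.1 -0.3] xax [0.922 0.387 0.002] open 0.0003
[0.5121 0.0599 0.23  ] -> [0.16, -0.29, -0.04]
[0.5121 0.0599 0.122 ] -> [0.13, -0.29, 10.76]
```

View pics/top1.png

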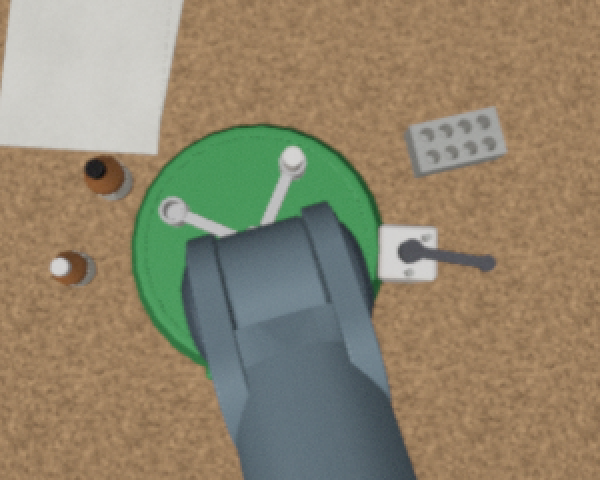

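The gripper hides the near half; tube and empty sleeve have not moved, and the tool is over the gap between the weight arm and e2. Going down.

>>> send_rows([
  [0,[0.1,-0.3,3],[0,0,0]],
  [0,[0.1,-0.3,5.5],[0,0,0]],
  [0,[0.1,-0.3,8],[0,0,0]],
  [0,[0.1,-0.3,9.5],[0,0,0]],
  [0,[0.1,-0.3,10.7],[0,0,0]],
  [0,[0.1,-0.3,10.7],[0,0,0]],
  [0,[0.1,-0.3,10.7],[0,0,0]],
])

```text
clock: 2.9
tcp_pos: [0.5124, 0.0599, 0.1232]
orientation: [[0.922, 0.387, 0.003], [0.387, -0.922, 0.002], [0.003, -0.0, -1.0]]
ft_force: [0.2, -0.4, 0.4]
opening: -0.0001
```

```bash
python3 -c "
from h import *
go([pol(.058,a,.122) for a in range(195,-1,-8)])"
```

```text
t 2.9 tcp [0.5124 0.0599 0.1232] F [ 0.2 -0.4  0.4] xax [0.922 0.387 0.003] open -0.0001
[0.5095 0.0676 0.122 ] -> [0.02, -0.82, 0.12]
[0.5079 0.0755 0.122 ] -> [0.19, -1.61, 0.12]
[0.5075 0.0836 0.122 ] -> [0.46, -2.37, 0.12]
[0.5082 0.0917 0.122 ] -> [0.84, -3.09, 0.12]
[0.51   0.0996 0.122 ] -> [1.31, -3.75, 0.13]
[0.5129 0.1071 0.122 ] -> [1.87, -4.33, 0.13]
[0.5169 0.1142 0.122 ] -> [2.5, -4.83, 0.13]
[0.5217 0.1207 0.122 ] -> [3.2, -5.24, 0.13]
[0.5274 0.1264 0.122 ] -> [3.95, -5.55, 0.14]
[0.5339 0.1312 0.122 ] -> [4.74, -5.75, 0.14]
[0.541  0.1352 0.122 ] -> [5.54, -5.83, 0.14]
[0.5485 0.1381 0.122 ] -> [6.35, -5.81, 0.15]
[0.5564 0.1399 0.122 ] -> [7.15, -5.67, 0.15]
[0.5645 0.1406 0.122 ] -> [7.92, -5.43, 0.15]
[0.5726 0.1402 0.122 ] -> [8.65, -5.07, 0.15]
[0.5805 0.1386 0.122 ] -> [9.32, -4.62, 0.16]
[0.5882 0.136  0.122 ] -> [9.92, -4.09, 0.16]
[0.5954 0.1323 0.122 ] -> [10.45, -3.47, 0.16]
[0.602  0.1277 0.122 ] -> [10.88, -2.78, 0.16]
[0.6079 0.1222 0.122 ] -> [11.21, -2.05, 0.16]
[0.613  0.1159 0.122 ] -> [11.44, -1.27, 0.16]
[0.6172 0.1089 0.122 ] -> [11.55, -0.47, 0.16]
[0.6203 0.1015 0.122 ] -> [11.56, 0.34, 0.16]
[0.6224 0.0937 0.122 ] -> [11.45, 1.14, 0.16]
[0.6234 0.0856 0.122 ] -> [11.23, 1.92, 0.16]
```

>>> send_rows([
  [0,[0,-0.8,0.1],[0,0,0]],
  [0,[0.2,-1.6,0.1],[0,0,0]],
  [0,[0.5,-2.4,0.1],[0,0,0]],
  [0,[0.8,-3.1,0.1],[0,0,0]],
  [0,[1.3,-3.8,0.1],[0,0,0]],
  [0,[1.9,-4.3,0.1],[0,0,0]],
  [0,[2.5,-4.8,0.1],[0,0,0]],
  [0,[3.2,-5.2,0.1],[0,0,0]],
  [0,[4,-5.6,0.1],[0,0,0]],
  [0,[4.7,-5.8,0.1],[0,0,0]],
])

```text
clock: 3.9
tcp_pos: [0.5335, 0.1324, 0.1222]
orientation: [[0.922, 0.387, 0.002], [0.387, -0.922, 0.002], [0.003, -0.001, -1.0]]
ft_force: [-0.7, -1.8, -0.7]
opening: 0.0003
```

```bash
python3 -c "
from h import *
go([pol(.058,a,.122) for a in range(115,10,-8)])
c=capture('top');cv2.imwrite('pics/top2.png',c['color'][100:340,180:480].repeat(2,0).repeat(2,1))"
```

```text
t 3.9 tcp [0.5335 0.1324 0.1222] F [-0.7 -1.8 -0.7] xax [0.922 0.387 0.003] open 0.0003
[0.541  0.1352 0.122 ] -> [0.79, 0.03, 0.02]
[0.5485 0.1381 0.122 ] -> [1.6, 0.06, 0.02]
[0.5564 0.1399 0.122 ] -> [2.4, 0.2, 0.03]
[0.5645 0.1406 0.122 ] -> [3.17, 0.44, 0.03]
[0.5726 0.1402 0.122 ] -> [3.9, 0.79, 0.03]
[0.5805 0.1386 0.122 ] -> [4.57, 1.24, 0.03]
[0.5882 0.136  0.122 ] -> [5.18, 1.78, 0.03]
[0.5954 0.1323 0.122 ] -> [5.7, 2.4, 0.03]
[0.602  0.1277 0.122 ] -> [6.13, 3.08, 0.03]
[0.6079 0.1222 0.122 ] -> [6.46, 3.82, 0.03]
[0.613  0.1159 0.122 ] -> [6.69, 4.6, 0.03]
[0.6172 0.1089 0.122 ] -> [6.8, 5.4, 0.03]
[0.6203 0.1015 0.122 ] -> [6.81, 6.21, 0.03]
[0.6224 0.0937 0.122 ] -> [6.7, 7.01, 0.03]
```

View pics/top2.png

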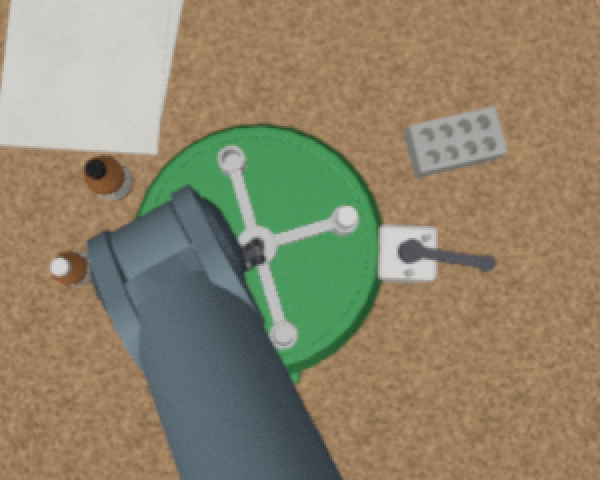

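The rotor is turning clockwise: the tube is now at crop (347,215), about −74°. Continuing, slower near the end.

>>> send_rows([
  [0,[0.8,0,0],[0,0,0]],
  [0,[1.6,0.1,0],[0,0,0]],
  [0,[2.4,0.2,0],[0,0,0]],
  [0,[3.2,0.4,0],[0,0,0]],
  [0,[3.9,0.8,0],[0,0,0]],
  [0,[4.6,1.2,0],[0,0,0]],
  [0,[5.2,1.8,0],[0,0,0]],
  [0,[5.7,2.4,0],[0,0,0]],
  [0,[6.1,3,0],[0,0,0]],
  [0,[6.1,3,0],[0,0,0]],
])

```text
clock: 4.95
tcp_pos: [0.6046, 0.128, 0.1231]
orientation: [[0.923, 0.385, 0.007], [0.385, -0.923, 0.003], [0.008, -0.0, -1.0]]
ft_force: [-0.3, -0.6, 0.8]
opening: -0.0002
```

```bash
python3 -c "
from h import *
go([pol(.058,a,.122) for a in range(40,0,-4)])
c=capture('top');cv2.imwrite('pics/top3.png',c['color'][140:340,210:460].repeat(3,0).repeat(3,1))"
```

```text
t 4.95 tcp [0.6046 0.128  0.1231] F [-0.3 -0.6  0.8] xax [0.923 0.385 0.008] open -0.0002
[0.6099 0.1199 0.122 ] -> [0.18, 0.95, 0.11]
[0.6124 0.1167 0.122 ] -> [0.28, 1.34, 0.11]
[0.6147 0.1133 0.122 ] -> [0.36, 1.74, 0.11]
[0.6167 0.1098 0.122 ] -> [0.42, 2.14, 0.11]
[0.6185 0.1062 0.122 ] -> [0.44, 2.54, 0.11]
[0.62   0.1024 0.122 ] -> [0.43, 2.95, 0.11]
[0.6213 0.0986 0.122 ] -> [0.4, 3.35, 0.11]
[0.6222 0.0947 0.122 ] -> [0.34, 3.75, 0.11]
[0.6229 0.0907 0.122 ] -> [0.25, 4.15, 0.11]
[0.6234 0.0866 0.122 ] -> [0.14, 4.53, 0.11]
```

View pics/top3.png

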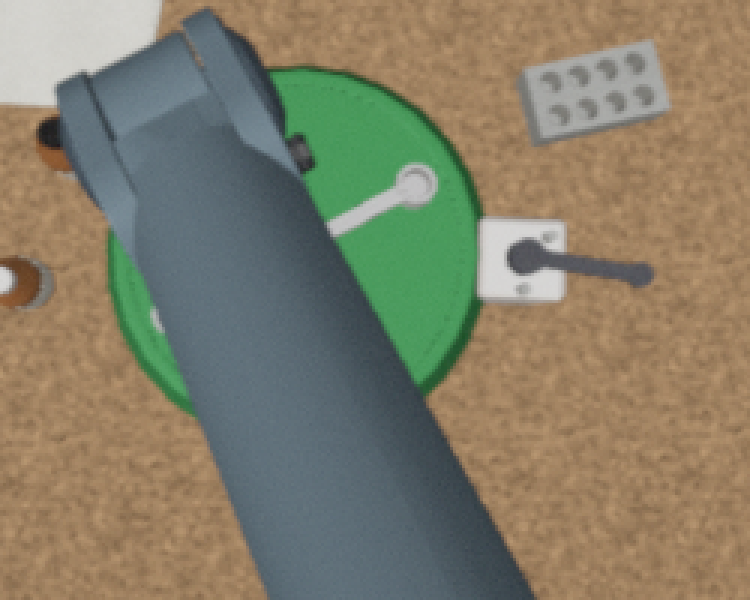

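e1's sleeve is visible at crop (415,185), i.e. px (348.7,202). It stays in view, so I use it to measure the remaining angle. Target for e1: about −93.1°.

```bash
cat >> h.py <<'E'
def sleeves(c,z=.146):
    """angles of pale blobs between r=85 and 116 mm around C, with area"""
    hsv=cv2.cvtColor(c["color"],cv2.COLOR_BGR2HSV)
    m=cv2.inRange(hsv,(0,0,110),(180,60,255))
    v,u=np.mgrid[0:400,0:640]; P=ray(c,np.c_[u.ravel(),v.ravel()],z)[:,:2]-C
    r=np.hypot(*P.T).reshape(400,640); m[(r<.085)|(r>.1165)]=0
    n,_,st,ce=cv2.connectedComponentsWithStats(m)
    out=[]
    for i in range(1,n):
        if st[i,4]>25:
            d=ray(c,ce[i],z)[0][:2]-C; out.append((ce[i].round(1).tolist(),int(st[i,4]),round(float(np.hypot(*d)),4),round(float(np.degrees(np.arctan2(d[1],d[0]))),2)))
    return out
E
python3 -c "
from h import *
print(sleeves({**capture('top'),'color':cv2.imread('pics/top0.png')}))
print(sleeves(capture('top')))"
```

```text
[([325.9, 181.0], 175, 0.1, -22.65), ([266.5, 205.0], 178, 0.0999, 66.11), ([350.7, 240.6], 157, 0.0984, -113.19), ([290.0, 265.5], 166, 0.0986, 155.98)]
[([280.0, 233.5], 1940, 0.0654, 109.36), ([348.4, 201.2], 166, 0.099, -61.76)]
```

>>> send_rows([
  [0,[0.2,0.5,0.1],[0,0,0]],
  [0,[0.2,1,0.1],[0,0,0]],
  [0,[0.3,1.4,0.1],[0,0,0]],
  [0,[0.4,1.8,0.1],[0,0,0]],
  [0,[0.4,2.2,0.1],[0,0,0]],
  [0,[0.4,2.4,0.1],[0,0,0]],
  [0,[0.4,2.4,0.1],[0,0,0]],
  [0,[0.4,2.4,0.1],[0,0,0]],
])

```text
clock: 5.9
tcp_pos: [0.6166, 0.1082, 0.1222]
orientation: [[0.922, 0.387, 0.006], [0.387, -0.922, 0.003], [0.007, -0.001, -1.0]]
ft_force: [0.1, -0.6, 0.1]
opening: -0.0
```

```bash
python3 -c "
from h import *
go([pol(.058,a,.122) for a in range(26,0,-3)])
print(sleeves(capture('top')))"
```

```text
t 5.9 tcp [0.6166 0.1082 0.1222] F [ 0.1 -0.6  0.1] xax [0.922 0.387 0.007] open -0.0
[0.6176 0.108  0.122 ] -> [0.09, 0.05, 0.02]
[0.6189 0.1053 0.122 ] -> [0.1, 0.36, 0.02]
[0.62   0.1024 0.122 ] -> [0.09, 0.66, 0.02]
[0.621  0.0996 0.122 ] -> [0.07, 0.96, 0.02]
[0.6218 0.0966 0.122 ] -> [0.03, 1.26, 0.02]
[0.6224 0.0937 0.122 ] -> [-0.02, 1.56, 0.02]
[0.6229 0.0907 0.122 ] -> [-0.09, 1.86, 0.02]
[0.6233 0.0877 0.122 ] -> [-0.18, 2.15, 0.02]
[0.6235 0.0846 0.122 ] -> [-0.28, 2.44, 0.02]
[([285.3, 188.6], 824, 0.0914, 33.52), ([353.9, 220.0], 168, 0.0985, -86.67), ([262.4, 225.6], 176, 0.0999, 92.47), ([313.9, 267.8], 721, 0.096, -173.48)]
```

>>> send_rows([
  [0,[0.1,0.2,0],[0,0,0]],
  [0,[0.1,0.3,0],[0,0,0]],
  [0,[0.1,0.4,0],[0,0,0]],
  [0,[0.1,0.4,0],[0,0,0]],
  [0,[0.1,0.4,0],[0,0,0]],
])

```text
clock: 6.45
tcp_pos: [0.6189, 0.1052, 0.1222]
orientation: [[0.922, 0.387, 0.006], [0.387, -0.922, 0.004], [0.007, -0.001, -1.0]]
ft_force: [-0.2, -0.1, -0.4]
opening: -0.0
```

```bash
python3 -c "
from h import *
go([])
print(sleeves(capture('top')))"
```

```text
t 6.45 tcp [0.6189 0.1052 0.1222] F [-0.2 -0.1 -0.4] xax [0.922 0.387 0.007] open -0.0
[([316.3, 177.1], 156, 0.1026, -9.81), ([279.4, 190.0], 611, 0.0969, 40.94), ([354.0, 222.1], 167, 0.0984, -89.31), ([262.4, 223.6], 176, 0.0997, 89.9), ([317.6, 267.4], 695, 0.0966, -168.88)]
```

>>> send_rows([
  [0,[0,0.1,0],[0,0,0]],
  [0,[0,0.2,0],[0,0,0]],
  [0,[0,0.25,0],[0,0,0]],
  [0,[0,0.25,0],[0,0,0]],
  [0,[0,0.25,0],[0,0,0]],
])

```text
clock: 7.0
tcp_pos: [0.62, 0.1026, 0.1222]
orientation: [[0.922, 0.387, 0.006], [0.387, -0.922, 0.003], [0.007, -0.001, -1.0]]
ft_force: [-1.0, 0.4, -0.3]
opening: 0.0001
```

```bash
python3 -c "
from h import *
go([])
print(sleeves(capture('top')))"
```

```text
t 7.0 tcp [0.62   0.1026 0.1222] F [-1.   0.4 -0.3] xax [0.922 0.387 0.007] open 0.0001
[([318.3, 176.9], 145, 0.1038, -12.27), ([281.5, 188.2], 615, 0.097, 37.37), ([262.4, 221.2], 179, 0.1, 87.01), ([354.4, 224.1], 155, 0.0992, -91.92), ([320.0, 266.7], 701, 0.0964, -165.67)]
```

>>> send_rows([
  [0,[0,-0.7,0],[0,0,0]],
  [0,[0,-1,0],[0,0,0]],
  [0,[0,-1,-3],[0,0,0]],
  [0,[0,-1,-7],[0,0,0]],
  [0,[0,-1,-11],[0,0,0]],
  [0,[0,-1,-11],[0,0,0]],
])

```text
clock: 7.65
tcp_pos: [0.62, 0.1135, 0.2401]
orientation: [[0.922, 0.387, 0.02], [0.387, -0.922, 0.006], [0.021, 0.003, -1.0]]
ft_force: [-0.0, 0.7, 0.5]
opening: 0.0002
```

```bash
python3 -c "
from h import *
go([[.581,-.15,.235]])"
```

```text
t 7.65 tcp [0.62   0.1135 0.2401] F [-0.   0.7  0.5] xax [0.922 0.387 0.021] open 0.0002
[ 0.581 -0.15   0.235] -> [-13.81, 22.78, 0.28]
```

>>> send_rows([
  [0,[-3,5,0],[0,0,0]],
  [0,[-6,10,0.1],[0,0,0]],
  [0,[-9,15,0.2],[0,0,0]],
  [0,[-12,20,0.3],[0,0,0]],
  [0,[-13.8,22.8,0.3],[0,0,0]],
  [0,[-13.8,22.8,0.3],[0,0,0]],
  [0,[-13.8,22.8,0.3],[0,0,0]],
])

```text
clock: 8.35
tcp_pos: [0.5798, -0.1548, 0.234]
orientation: [[0.925, 0.38, 0.019], [0.38, -0.925, 0.004], [0.019, 0.004, -1.0]]
ft_force: [-0.0, 1.0, 0.1]
opening: -0.0002
```

```bash
python3 -c "
from h import *
go([[.581,-.15,.235]])
c=capture('top');print(sleeves(c))
cv2.imwrite('pics/top4.png',cv2.resize(c['color'][155:305,240:440],None,fx=4,fy=4,interpolation=cv2.INTER_CUBIC))"
```

```text
t 8.35 tcp [ 0.5798 -0.1548  0.234 ] F [-0.   1.   0.1] xax [0.925 0.38  0.019] open -0.0002
[ 0.581 -0.15   0.235] -> [0.29, -0.4, -0.1]
[([309.8, 177.7], 168, 0.1, -1.92), ([262.4, 221.2], 178, 0.0999, 86.96), ([353.9, 224.4], 166, 0.0983, -92.26), ([306.3, 269.1], 168, 0.0983, 176.85)]
```

View pics/top4.png

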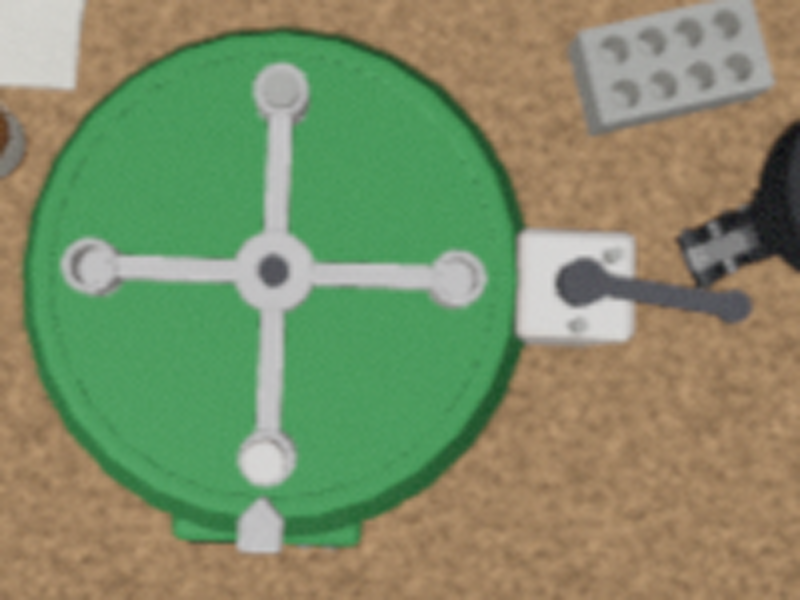

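The tube (white cap, crop (267,456)) now points at the wedge (tip at (262,500)), and the arms look aligned. Next a more careful angle from several cues.

```bash
python3 - <<'E'
from h import *
c=capture("top"); A=lambda d:np.degrees(np.arctan2(d[1],d[0])).round(2)
px=lambda x,y:((x+.5)/4-.5+240,(y+.5)/4-.5+155)
S={n:ray(c,px(*uv),z)[0][:2] for n,uv,z in [("nut",(274,269.5),.154),("cap",(266.5,456),.18),("wt",(281,90),.151),("e2",(92,265.5),.146),("e1",(457,278),.146),("tip",(262,499),.165),("base",(260.5,551),.165),("case",(575.5,285),.145),("piv",(581,282),.17),("c1",(517,232),.145),("c2",(633,236),.145),("c3",(632,340),.145),("c4",(517,336),.145)]}
for n in S: print(n,S[n].round(4),np.hypot(*(S[n]-C)).round(4))
print("rotor: e2-e1",A(S["e2"]-S["e1"])-90,"wt-cap",A(S["wt"]-S["cap"]))
m=(S["e1"]+S["e2"])/2; print("centres",m,(S["wt"]+S["cap"])/2)
for n,o in [("C",C),("mid",m)]:
    print(n,"wedge",A(o-S["tip"]),"case",A(S["case"]-o)+90,"piv",A(S["piv"]-o)+90,"cap",A(o-S["cap"]))
print("wedge axis",A(S["tip"]-S["base"]),"case edges",A(S["c1"]-S["c2"])-90,A(S["c4"]-S["c3"])-90,A(S["c1"]-S["c4"]),A(S["c2"]-S["c3"]))
# subpixel wedge & sleeves from masks
hsv=cv2.cvtColor(c["color"],cv2.COLOR_BGR2HSV); 
for n,(x0,y0,x1,y1),lo,z in [("wedge",(298,278,313,294),120,.165),("cap",(298,262,314,276),185,.18)]:
    M=cv2.inRange(hsv,(0,0,lo),(180,60,255))[y0:y1,x0:x1]; y,x=np.nonzero(M); u=(x.mean()+x0,y.mean()+y0); p=ray(c,u,z)[0][:2]
    print(n,np.round(u,2),len(x),p.round(4),A(C-p),A(m-p))
E
```

```text
nut [0.5674 0.0832] 0.002
cap [0.4701 0.0866] 0.0954
wt [0.6657 0.079 ] 0.1003
e2 [0.5712 0.182 ] 0.0995
e1 [ 0.5622 -0.0155] 0.0982
tip [0.4474 0.0897] 0.1183
base [0.421  0.0906] 0.1447
case [ 0.5577 -0.0798] 0.1626
piv [ 0.5578 -0.0788] 0.1616
c1 [ 0.5869 -0.0488] 0.1332
c2 [ 0.584  -0.1121] 0.1956
c3 [ 0.5277 -0.1095] 0.1958
c4 [ 0.5306 -0.0473] 0.1346
rotor: e2-e1 -2.6099999999999994 wt-cap -2.23
centres [0.56670203 0.08324233] [0.56792938 0.08276985]
C wedge -3.44 case -2.739999999999995 piv -2.739999999999995 cap -2.39
mid wedge -3.1 case -3.1500000000000057 piv -3.1599999999999966 cap -1.97
wedge axis -1.97 case edges -2.6299999999999955 -2.680000000000007 -1.5 -2.61
wedge [304.64 286.94] 140 [0.432  0.0908] -3.51 -3.21
cap [305.78 269.82] 109 [0.4678 0.0875] -2.9 -2.49
```

```bash
cat >> h.py <<'E'
Pv=np.array([.557,-.0795])
def lev(r,a,z): return [*(Pv+r*np.array([np.cos(np.radians(a)),np.sin(np.radians(a))])),z]
E
python3 -c "
from h import *
go([lev(.068,-62,.235),lev(.068,-62,.152)]+[lev(.066,a,.152) for a in range(-70,-145,-7)])"
```

```text
t 8.45 tcp [ 0.5814 -0.148   0.2346] F [0.5 1.1 0.4] xax [0.921 0.389 0.022] open 0.0003
[ 0.5889 -0.1395  0.235 ] -> [1.02, -0.48, -0.02]
[ 0.5889 -0.1395  0.152 ] -> [0.84, -0.49, 8.28]
[ 0.5796 -0.1415  0.152 ] -> [-0.1, -0.67, 8.25]
[ 0.5718 -0.1438  0.152 ] -> [-0.9, -0.76, 8.24]
[ 0.5639 -0.1451  0.152 ] -> [-1.68, -0.95, 8.22]
[ 0.5558 -0.1455  0.152 ] -> [-2.44, -1.23, 8.2]
[ 0.5478 -0.1449  0.152 ] -> [-3.15, -1.6, 8.19]
[ 0.5399 -0.1433  0.152 ] -> [-3.82, -2.06, 8.17]
[ 0.5323 -0.1407  0.152 ] -> [-4.42, -2.59, 8.16]
[ 0.525  -0.1372  0.152 ] -> [-4.96, -3.19, 8.15]
[ 0.5182 -0.1329  0.152 ] -> [-5.41, -3.86, 8.14]
[ 0.512  -0.1278  0.152 ] -> [-5.79, -4.57, 8.13]
[ 0.5064 -0.1219  0.152 ] -> [-6.07, -5.32, 8.12]
```

>>> send_rows([
  [0,[1,-0.5,0],[0,0,0]],
  [0,[1,-0.5,0],[0,0,0]],
  [0,[0.9,-0.5,3],[0,0,0]],
  [0,[0.9,-0.5,6],[0,0,0]],
  [0,[0.8,-0.5,8.2],[0,0,0]],
  [0,[0.8,-0.5,8.2],[0,0,0]],
  [0,[-0.1,-0.7,8.2],[0,0,0]],
  [0,[-0.9,-0.8,8.2],[0,0,0]],
  [0,[-1.7,-0.9,8.2],[0,0,0]],
  [0,[-1.7,-0.9,8.2],[0,0,0]],
])

```text
clock: 9.45
tcp_pos: [0.5636, -0.1467, 0.1536]
orientation: [[0.922, 0.388, 0.022], [0.388, -0.922, 0.006], [0.023, 0.003, -1.0]]
ft_force: [0.9, 0.0, -0.4]
opening: 0.0004
```

```bash
python3 -c "
from h import *
go([lev(.066,a,.152) for a in range(-91,-145,-7)])
c=capture('top');print(sleeves(c))
cv2.imwrite('pics/top5.png',cv2.resize(c['color'][155:305,300:500],None,fx=4,fy=4,interpolation=cv2.INTER_CUBIC))"
```

```text
t 9.45 tcp [ 0.5636 -0.1467  0.1536] F [ 0.9  0.  -0.4] xax [0.922 0.388 0.023] open 0.0004
[ 0.5558 -0.1455  0.152 ] -> [-0.68, -0.41, 0.15]
[ 0.5478 -0.1449  0.152 ] -> [-1.39, -0.78, 0.13]
[ 0.5399 -0.1433  0.152 ] -> [-2.06, -1.24, 0.11]
[ 0.5323 -0.1407  0.152 ] -> [-2.66, -1.77, 0.1]
[ 0.525  -0.1372  0.152 ] -> [-3.2, -2.37, 0.08]
[ 0.5182 -0.1329  0.152 ] -> [-3.66, -3.03, 0.07]
[ 0.512  -0.1278  0.152 ] -> [-4.03, -3.74, 0.06]
[ 0.5064 -0.1219  0.152 ] -> [-4.32, -4.5, 0.05]
[([309.9, 177.7], 167, 0.0999, -1.96), ([262.4, 221.2], 179, 0.1, 87.01), ([353.9, 224.4], 164, 0.0983, -92.28), ([306.3, 269.2], 169, 0.0984, 176.8)]
```

View pics/top5.png

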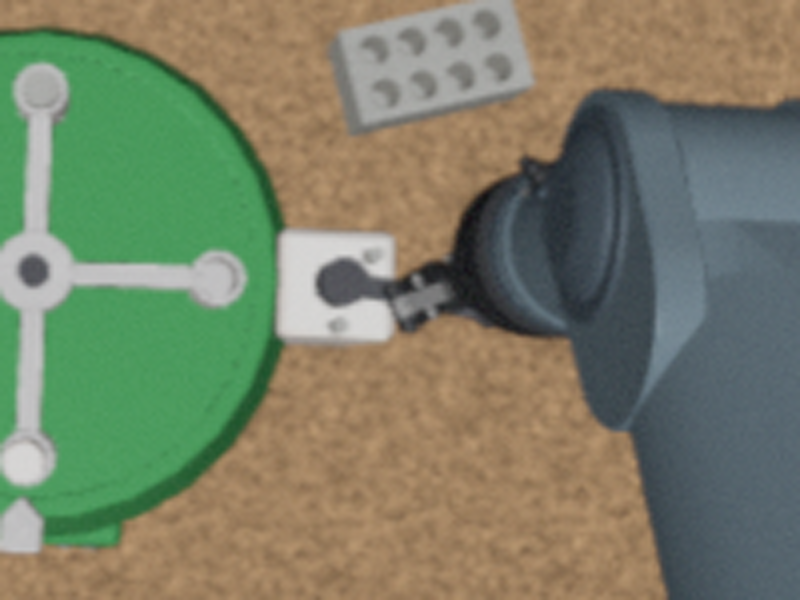

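The finger is at the lever's far side at about crop (425,295); the rotor angles have not changed. Now I sweep the lever.

>>> send_rows([
  [0,[-0.7,-0.4,0.1],[0,0,0]],
  [0,[-1.4,-0.8,0.1],[0,0,0]],
  [0,[-2.1,-1.2,0.1],[0,0,0]],
  [0,[-2.7,-1.8,0.1],[0,0,0]],
  [0,[-3.2,-2.4,0.1],[0,0,0]],
  [0,[-3.4,-2.7,0.1],[0,0,0]],
  [0,[-3.6,-3,0.1],[0,0,0]],
  [0,[-3.6,-3,0.1],[0,0,0]],
])

```text
clock: 10.3
tcp_pos: [0.5182, -0.1325, 0.1513]
orientation: [[0.921, 0.388, 0.021], [0.388, -0.922, 0.006], [0.021, 0.002, -1.0]]
ft_force: [0.2, 0.1, 0.0]
opening: 0.0002
```

```bash
python3 -c "
from h import *
go([lev(.066,a,.152) for a in range(-122,-150,-3)])
c=capture('top');print(sleeves(c))
cv2.imwrite('pics/top6.png',cv2.resize(c['color'][175:325,300:500],None,fx=4,fy=4,interpolation=cv2.INTER_CUBIC))"
```

```text
t 10.3 tcp [ 0.5182 -0.1325  0.1513] F [0.2 0.1 0. ] xax [0.921 0.388 0.021] open 0.0002
[ 0.522  -0.1355  0.152 ] -> [0.24, 0.42, -0.06]
[ 0.5191 -0.1336  0.152 ] -> [0.05, 0.13, -0.07]
[ 0.5164 -0.1315  0.152 ] -> [-0.13, -0.16, -0.07]
[ 0.5137 -0.1293  0.152 ] -> [-0.29, -0.47, -0.08]
[ 0.5112 -0.127   0.152 ] -> [-0.43, -0.78, -0.08]
[ 0.5087 -0.1245  0.152 ] -> [-0.56, -1.1, -0.08]
[ 0.5064 -0.1219  0.152 ] -> [-0.67, -1.43, -0.09]
[ 0.5043 -0.1192  0.152 ] -> [-0.76, -1.76, -0.09]
[ 0.5023 -0.1164  0.152 ] -> [-0.84, -2.1, -0.09]
[ 0.5004 -0.1135  0.152 ] -> [-0.9, -2.44, -0.09]
[([309.9, 177.7], 167, 0.0999, -1.96), ([262.4, 221.2], 179, 0.1, 87.01), ([353.9, 224.4], 165, 0.0982, -92.3), ([306.3, 269.2], 169, 0.0984, 176.8)]
```

View pics/top6.png

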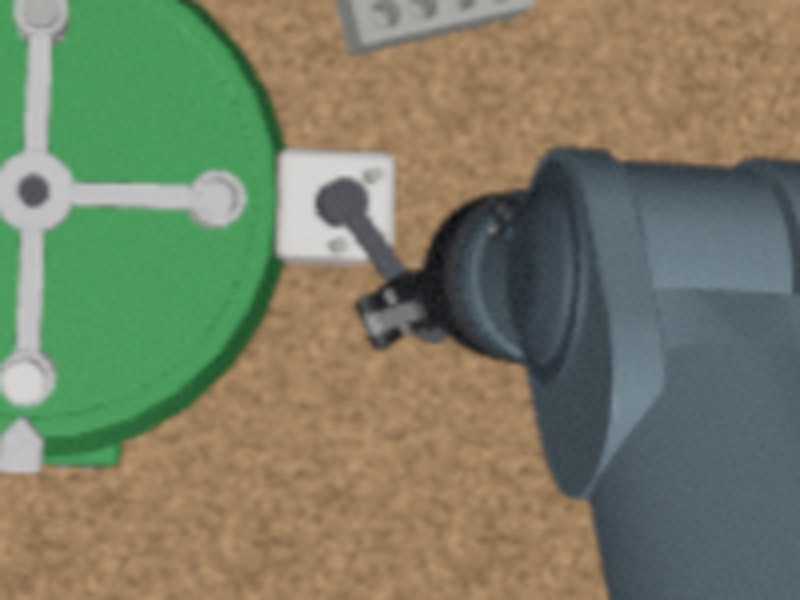

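The lever now points to about −144° (crop (343,202)→(395,275)). The remaining ~9° I push slowly, watching the force.

>>> send_rows([
  [0,[-0.2,-0.3,-0.1],[0,0,0]],
  [0,[-0.3,-0.5,-0.1],[0,0,0]],
  [0,[-0.4,-0.7,-0.1],[0,0,0]],
  [0,[-0.4,-0.8,-0.1],[0,0,0]],
  [0,[-0.4,-0.8,-0.1],[0,0,0]],
])

```text
clock: 10.85
tcp_pos: [0.5113, -0.1269, 0.1521]
orientation: [[0.921, 0.388, 0.02], [0.388, -0.922, 0.006], [0.021, 0.002, -1.0]]
ft_force: [0.6, -0.3, -0.1]
opening: 0.0001
```

>>> send_rows([
  [0,[-0.1,-0.2,0],[0,0,0]],
  [0,[-0.1,-0.3,0],[0,0,0]],
  [0,[-0.1,-0.3,0],[0,0,0]],
])

```text
clock: 11.15
tcp_pos: [0.5111, -0.1267, 0.1525]
orientation: [[0.922, 0.387, 0.025], [0.387, -0.922, 0.003], [0.024, 0.007, -1.0]]
ft_force: [6.2, -4.2, -3.5]
opening: 0.0002
```

The finger stopped and the force jumped to about 8 N: that looks like the stop. One slightly firmer push to confirm.

>>> send_rows([
  [0,[-0.2,-0.4,0],[0,0,0]],
  [0,[-0.2,-0.4,0],[0,0,0]],
  [0,[-0.2,-0.4,0],[0,0,0]],
])

```text
clock: 11.45
tcp_pos: [0.5104, -0.1269, 0.1532]
orientation: [[0.922, 0.385, 0.032], [0.386, -0.923, -0.001], [0.029, 0.013, -0.999]]
ft_force: [6.9, -6.0, -3.3]
opening: -0.0003
```

>>> send_rows([
  [0,[0.5,0.8,0],[0,0,0]],
  [0,[0.9,1.6,0],[0,0,0]],
  [0,[0.9,1.6,0],[0,0,0]],
  [0,[0.9,1.6,-4],[0,0,0]],
  [0,[0.9,1.6,-8.5],[0,0,0]],
  [0,[0.9,1.6,-8.5],[0,0,0]],
  [0,[-2,6,-8.5],[0,0,0]],
  [0,[-5,10,-8.5],[0,0,0]],
  [0,[-5,10,-8.5],[0,0,0]],
  [0,[-5,10,-8.5],[0,0,0]],
])

```text
clock: 12.45
tcp_pos: [0.4986, -0.2402, 0.2371]
orientation: [[0.924, 0.381, 0.03], [0.381, -0.925, 0.0], [0.028, 0.011, -1.0]]
ft_force: [0.9, 1.0, -0.8]
opening: 0.0001
```

```bash
python3 -c "
from h import *
go([])
c=capture('top');print(sleeves(c))
cv2.imwrite('pics/top7.png',cv2.resize(c['color'][155:305,240:440],None,fx=4,fy=4,interpolation=cv2.INTER_CUBIC))"
```

```text
t 12.45 tcp [ 0.4986 -0.2402  0.2371] F [ 0.9  1.  -0.8] xax [0.924 0.381 0.028] open 0.0001
[([309.9, 177.7], 167, 0.0999, -1.96), ([262.5, 221.2], 177, 0.0999, 86.99), ([353.9, 224.5], 162, 0.0983, -92.36), ([306.3, 269.1], 168, 0.0983, 176.85)]
```

View pics/top7.png

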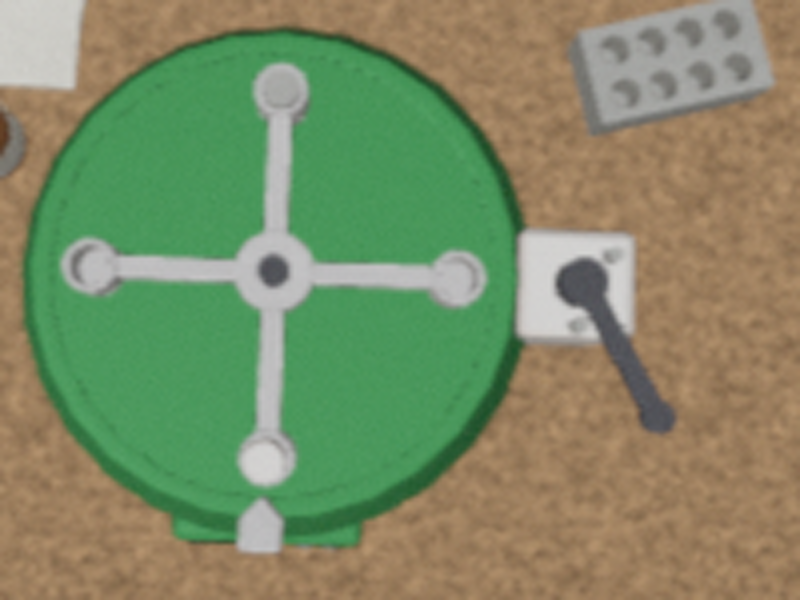

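```bash
python3 - <<'E'
from h import *
c=capture("top"); hsv=cv2.cvtColor(c["color"],cv2.COLOR_BGR2HSV)
M=cv2.inRange(hsv,(0,0,0),(180,120,105)); M[:, :375]=0; M[:,412:]=0; M[:215]=0; M[268:]=0
n,L,st,ce=cv2.connectedComponentsWithStats(M); i=1+np.argmax(st[1:,4]); y,x=np.nonzero(L==i)
P=ray(c,np.c_[x,y],.17)[:,:2]; r=np.hypot(*(P-Pv).T); P=P[r>.022]
v=cv2.fitLine(P.astype(np.float32),cv2.DIST_L2,0,.01,.01).ravel(); print(st[i],"lever",np.degrees(np.arctan2(v[1],v[0])),v)
d=ray(c,((657.5)/4-.5+240,416.5/4-.5+155),.17)[0][:2]-ray(c,((581.5)/4-.5+240,282.5/4-.5+155),.17)[0][:2]; print(np.hypot(*d),np.degrees(np.arctan2(d[1],d[0])))
for n,uv,z in [("botA",(231,185),.115),("botB",(210,234),.095)]: print(n,hsv[uv[1],uv[0]])
a=cv2.imread("pics/top0.png"); D=cv2.absdiff(a,c["color"]).max(2)
print("rack diff",D[150:192,380:435].max(),"bottles diff",D[175:245,200:246].max())
E
```

```text
[379 220  30  43 310] lever 27.415293 [ 0.8876926   0.4604367   0.5070508  -0.10569642]
0.07958570668128985 -151.91524881975892
botA [140  26  30]
botB [ 20   4 210]
rack diff 10 bottles diff 20
```

```bash
python3 -c "
from cell import *
print(finish_job(), read_state()['clock'])"
```

```text
the job is handed in; nothing more can be done
the job is handed in; nothing more can be done
```

I pushed the rotor clockwise about 160° with the shut fingers, on the arm with the steel weight, until the tube pointed at the index wedge. Then I pushed the brake lever clockwise until it stopped, backed the gripper off and handed the job in about 13 s into the 64 s limit.

**Tube at the wedge:** the last clear top view put the rotor at −2.2 to −2.9° and the wedge direction at about −2.6 to −3.4°. The cues disagree by about 1°, so the tube may be up to about 1° short of exact. I left it there because a further nudge would have been within the measuring error. The sleeves did not move while I pushed the lever.

**Brake:** the finger stopped dead as the force rose to about 9 N. The lever measured about −152 to −152.6°, against an expected locked angle of about −152.6 to −153.1°.

**Other items:** the rack and both bottles look unchanged between the first and last pictures. The tube was never touched. I saw no sign of the rotor lifting, but did not measure its height separately.

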